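# Find the rocking cover of a terminal box and press it home

## Task

One of the four yellow covers on the terminal box has not snapped in. Press gently on the end of one cover after another until you find the one that rocks, then press that cover firmly in its middle until it is fully home and level, and take the hand away. Do not press the sound covers hard, do not pull up or lift anything, and leave the pliers, the collet and the lathe tool alone.

Things in the scene. Friction and masses are not known exactly. Their poses are not given: they have to be found in the camera images.
- terminal_box: grey terminal box fixed to the bench, 100 (x) x 212 (y) x 40 mm high; origin at the centre of its underside, z up, y along the row of four covers, x across it (away from the robot at yaw 0). Two black cable glands stick 21 mm out of its +y end. Its top frame has four openings, 74 x 44 mm, 48 mm apart, each holding one flat yellow cover.
- place_1 (a point): centre of opening 1 of the box, counted from its +y end, at the frame's level (40 mm above the bench); fixed to the box, same axes. The cover here is 70 (x) x 40 (y) mm, a black dot in its middle and three black lines as finger mark 26 mm from it at both ends (+x, -x). Its top is found 5 to 9 mm above this point, at random: height does not tell the loose one.
- place_2 (a point): centre of opening 2 of the box, counted from its +y end, at the frame's level (40 mm above the bench); fixed to the box, same axes. The cover here is 70 (x) x 40 (y) mm, a black dot in its middle and three black lines as finger mark 26 mm from it at both ends (+x, -x). Its top is found 5 to 9 mm above this point, at random: height does not tell the loose one.
- place_3 (a point): centre of opening 3 of the box, counted from its +y end, at the frame's level (40 mm above the bench); fixed to the box, same axes. The cover here is 70 (x) x 40 (y) mm, a black dot in its middle and three black lines as finger mark 26 mm from it at both ends (+x, -x). Its top is found 5 to 9 mm above this point, at random: height does not tell the loose one.
- place_4 (a point): centre of opening 4 of the box, counted from its +y end, at the frame's level (40 mm above the bench); fixed to the box, same axes. The cover here is 70 (x) x 40 (y) mm, a black dot in its middle and three black lines as finger mark 26 mm from it at both ends (+x, -x). Its top is found 5 to 9 mm above this point, at random: height does not tell the loose one.
- a_in (a joint): how far cover a is pushed down from where it was found, m. Which cover sits in which opening is random. A sound cover springs: 1 mm per 3 N, damaged over 4 mm (12 N). The one loose cover, pushed in its middle, holds until about 14 N (21 N if 10 mm off the middle), then sinks 4 mm onto its ledges and stays: home, about 0.004.
- a_rock (a joint): tilt of cover a about the box's y axis through its middle, rad; positive: its +x end is down. A sound cover stays within 0.02 when pressed gently. The loose one rocks to about 0.13 either way (its end sinks 3.5 mm) under 3 to 4 N on a finger mark, levels itself when released, and no longer rocks once home.
- b_in (a joint): how far cover b is pushed down from where it was found, m. Which cover sits in which opening is random. A sound cover springs: 1 mm per 3 N, damaged over 4 mm (12 N). The one loose cover, pushed in its middle, holds until about 14 N (21 N if 10 mm off the middle), then sinks 4 mm onto its ledges and stays: home, about 0.004.
- b_rock (a joint): tilt of cover b about the box's y axis through its middle, rad; positive: its +x end is down. A sound cover stays within 0.02 when pressed gently. The loose one rocks to about 0.13 either way (its end sinks 3.5 mm) under 3 to 4 N on a finger mark, levels itself when released, and no longer rocks once home.
- c_in (a joint): how far cover c is pushed down from where it was found, m. Which cover sits in which opening is random. A sound cover springs: 1 mm per 3 N, damaged over 4 mm (12 N). The one loose cover, pushed in its middle, holds until about 14 N (21 N if 10 mm off the middle), then sinks 4 mm onto its ledges and stays: home, about 0.004.
- c_rock (a joint): tilt of cover c about the box's y axis through its middle, rad; positive: its +x end is down. A sound cover stays within 0.02 when pressed gently. The loose one rocks to about 0.13 either way (its end sinks 3.5 mm) under 3 to 4 N on a finger mark, levels itself when released, and no longer rocks once home.
- d_in (a joint): how far cover d is pushed down from where it was found, m. Which cover sits in which opening is random. A sound cover springs: 1 mm per 3 N, damaged over 4 mm (12 N). The one loose cover, pushed in its middle, holds until about 14 N (21 N if 10 mm off the middle), then sinks 4 mm onto its ledges and stays: home, about 0.004.
- d_rock (a joint): tilt of cover d about the box's y axis through its middle, rad; positive: its +x end is down. A sound cover stays within 0.02 when pressed gently. The loose one rocks to about 0.13 either way (its end sinks 3.5 mm) under 3 to 4 N on a finger mark, levels itself when released, and no longer rocks once home.
- pliers: green-handled pliers, 166 x 54 x 13 mm, lying loose beside the -y end of the box; bystander; origin at the centre of the underside
- collet: steel collet, 33 mm across, 31 mm high, standing loose beyond the +y end of the box; bystander; origin at the centre of the underside
- lathe_tool: rusty square lathe tool, 125 x 14 x 14 mm, lying loose on the robot's side of the box; bystander; origin at the centre of the underside

How it is judged:
On the way, in this order (a step that is already met when the one before it is completed fails the run):
1. the loose cover has been rocked by pressing on its end ((value of joint c_rock above 0.05 rad or value of joint c_rock below -0.05 rad)), for 0.05 s.
2. the loose cover has been pressed home (value of joint c_in above 0.003 m and value of joint c_rock between -0.03 and 0.03 rad), for 0.2 s.
At the end, for the whole second after the job is handed in: The cover that rocked stands at least 3 mm (of 4) deeper than it was found and level within 0.03 rad; the three sound covers are where they were within 1.5 mm; the pliers, collet and lathe tool lie still within 20 mm of where they were (all of step 2 and value of joint a_in between -0.0015 and 0.0015 m and value of joint b_in between -0.0015 and 0.0015 m and value of joint d_in between -0.0015 and 0.0015 m and linear speed of each of pliers, collet, lathe_tool below 0.01 m/s and distance of each of pliers, collet, lathe_tool from where it was at the start of the episode below 0.02 m); the robot touches nothing.
It fails at once if a sound cover was pressed in more than 4 mm (value of joint any of a_in, b_in, d_in above 0.004 m).
It fails at once if a cover was pulled up (value of joint any of a_in, b_in, c_in, d_in below -0.004 m).
It fails at once if a bystander was moved more than 20 mm or lifted (distance of any of pliers, collet, lathe_tool from where it was at the start of the episode above 0.02 m or height (world z) of any of pliers, collet, lathe_tool above 0.012 m).
It also fails if it takes over 58 s, if anything falls off the work surface, if the arm or the gripper's body presses on something with over 40 N, if the wrist force passes 120 N, or if a joint passes its speed limit or range.

## Robot

A 6-joint arm with a two-finger parallel gripper is mounted at the origin on a cart in front of the work surface, level with it; the furniture and walls round the work are solid. World frame = base frame: x ahead of the robot, y to its left, z up, the work surface at z = 0. Lengths are in m, angles in rad, forces in N, time in s.
With the tool pointing down it reaches from about 0.325 to 0.9 m from the base axis. Payload 6.1 kg.
Tool frame: the origin (TCP) lies midway between the tips of the shut fingers; the grasp point (between the pads) lies 19 mm behind it; z points along the fingers, y is the line along which they close (so a half turn about z gives the same grasp; the last joint's range is limited). The gripper opens to 85 mm and grips with 20 to 120 N. Pads are 22 mm wide; open, the fingers measure 114 mm over their backs; the gripper's body (76 mm by 85 mm) begins 54 mm behind the grasp point. The pads swing forward as they close: fully open they stand 13 mm farther back than shut.
Start: joints at [-0.126, 0.22, 1.526, -0, 1.395, -0.126], TCP at [0.625, -0, 0.231] pointing down, gripper open.
Joint ranges: [-2.98, 2.98], [-0.91, 2.08], [0.09, 2.57], [-1.24, 4.39], [0.2, 2.65], [-2.68, 2.68]. Speed limits (rad/s): [2.57, 2.57, 3.01, 3.14, 3.14, 3.14].

## Interface

Orientations are given as [roll, pitch, yaw] about the fixed x, y, z axes, in that order (R = Rz(yaw) Ry(pitch) Rx(roll)).
In Python, from plant import movep, move_l, set_joints, gripper_to, hold, inverse_kinematics, observe, get_image, get_calibration, Unreachable, job_done gives the robot as it stands. Calls block until the motion is done:
- movep(position, orientation): joint-space move of the TCP to a pose.
- move_l(position, feed=0.15, rotation=None, max_force=None): straight line of the TCP; rotation=None keeps the orientation; feed is the mean speed in m/s. With max_force (N) it stops when the force on the tool has changed by that much, and returns True; else False.
- set_joints(angles): joint-space move.
- gripper_to(opening, f_grip=None): finger opening in m; f_grip is the grip in N (None keeps the last); returns when the fingers have stopped.
- hold(seconds).
- inverse_kinematics(position, orientation): joint angles nearest the present ones, or None.
- observe(): the state.
- get_image(name): name is "scene" or "side" or "wrist"; returns (picture, depth): 384x512x3 uint8, red, green, blue; 384x512 float32, m along the optical axis (not along the pixel's ray), 0 where there is no reading.
- get_calibration(name): a dict with "intrinsics" (3x3 intrinsics, pixels), "world_from_camera" (4x4, takes a point from camera to world coordinates). Camera axes: x right, y down, z forward; pixel columns grow to the right and rows downward; lengths in m; the calibration is good to about 2 mm. A picture is of the moment at which its call begins: read the wrist's pose just before it. get_calibration takes no time and is no camera call; for the wrist camera it gives the pose at the moment of the call.
A pose or a line that the arm cannot do raises Unreachable and nothing moves.
- job_done(): hands the job in; it is judged then, once.
The state is a dict: "time_s": time; "q": joint angles; "joint_velocities": joint speeds; "joint_torque": joint torques, N m; "eef_pos": TCP position; "tcp_rot": TCP orientation; "ft_force": force on the tool from outside, world axes, zero at the start; "torque": the same for the moment, N m; "opening": finger opening in m; "grasp_force": force on a finger pad.
Only numpy, scipy, OpenCV 4.12 (cv2) and the standard library are available. Lean on these libraries where they do the work, as an engineer would, in place of code of your own. Each camera call takes 0.05 s, during which the arm holds its last target. There are 200 camera calls.

## Working session

There is one attempt and no reset: what is moved stays moved. The work goes in short steps, each a Python script; the robot and the scene stay as the last script left them, time stands still between calls to the robot, and variables do not carry over. Pictures are saved under pics/ and viewed, at most 10 in all, crops included, and the job is handed in when it is done.

```bash
mkdir -p pics; ls; python3 - <<'E'
from plant import *
import cv2,numpy as np
ims=[]
for n in ("scene","wrist"):
    c=get_calibration(n); im,d=get_image(n); np.savez(f"pics/{n}.npz",im=im,d=d,K=c["intrinsics"],T=c["world_from_camera"])
    cv2.imwrite(f"pics/{n}0.png",im[...,::-1])
    print(n,c["intrinsics"][0],c["world_from_camera"].round(3).tolist())
s=observe();print(s["time_s"],s["eef_pos"],s["tcp_rot"],s["ft_force"],s["opening"])
E
```

```text
pics
scene [469.98810367   0.         253.96100073] [[0.803, -0.327, 0.498, 0.066], [-0.595, -0.41, 0.691, -0.815], [-0.022, -0.851, -0.524, 0.58], [0.0, 0.0, 0.0, 1.0]]
wrist [334.06604032   0.         262.37311509] [[1.0, 0.001, -0.003, 0.624], [-0.0, -0.951, -0.309, 0.081], [-0.003, 0.309, -0.951, 0.373], [0.0, 0.0, 0.0, 1.0]]
0.1 [6.24443963e-01 5.80870813e-05 2.30282543e-01] [-3.13982904e+00 -2.15254845e-04  1.57078040e+00] [0.2160258  0.7648236  0.25338333] 0.08497671324343069
```

View pics/scene0.png

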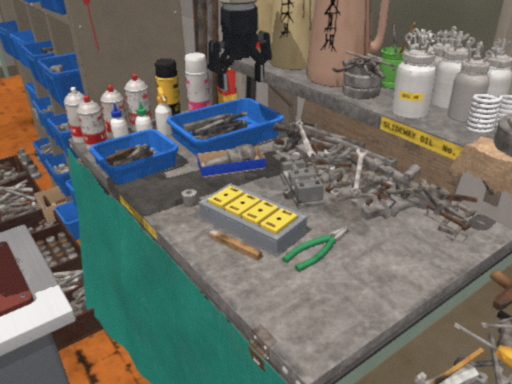

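View pics/wrist0.png

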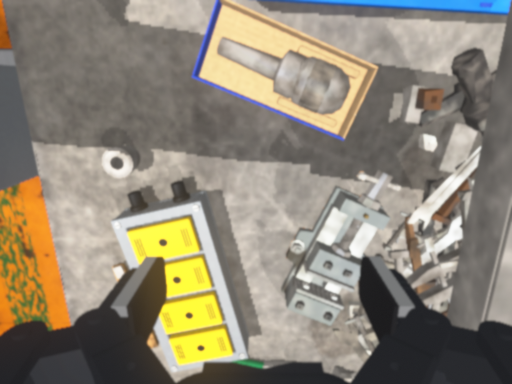

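The scene view shows the box at about (255,215), lathe tool at (235,243), pliers at (315,250) and collet at (188,197). In the wrist view the glands are at the top, at (137,200) and (180,190), so opening 1 is nearest them. The cover dots are at about (163,242), (177,280), (189,315) and (201,348).

```bash
cat > h.py <<'E'
import numpy as np,cv2
from plant import *
def covers(im,d,K,T,zp=None):
    hsv=cv2.cvtColor(im,cv2.COLOR_RGB2HSV)
    m=cv2.inRange(hsv,(22,150,120),(35,255,255))
    n,l,st,c=cv2.connectedComponentsWithStats(m)
    out=[]
    for i in range(1,n):
        if st[i,4]<400: continue
        v,u=np.nonzero((l==i)&(d>0)); z=d[v,u]
        P=(np.linalg.inv(K)@np.c_[u,v,np.ones(len(u))].T*z)
        P=(T[:3,:3]@P).T+T[:3,3]
        r=cv2.minAreaRect(P[:,:2].astype(np.float32)*1000)
        out.append(dict(px=c[i].round(0),med=np.median(P,0).round(4),std=P[:,2].std().round(4),rect=np.round(np.array([*r[0],*r[1],r[2]]),1)))
    return out
E
python3 - <<'E'
from h import *
for n in("scene","wrist"):
    f=np.load(f"pics/{n}.npz")
    for o in covers(f["im"],f["d"],f["K"],f["T"]): print(n,o)
E
```

```text
scene {'px': array([421., 138.]), 'med': array([ 0.7275, -0.392 ,  0.2301]), 'std': np.float64(0.0076), 'rect': array([ 727.4, -384.4,  164.6,   10.1,   88.2])}
scene {'px': array([253., 209.]), 'med': array([ 0.5295, -0.1674,  0.0476]), 'std': np.float64(0.0029), 'rect': array([ 535. , -155. ,   75.3,  181.2,   13.2])}
wrist {'px': array([165., 239.]), 'med': array([ 0.5196, -0.0747,  0.0476]), 'std': np.float64(0.0204), 'rect': array([543.4, -55. , 146.2,  64. ,  40.4])}
wrist {'px': array([186., 275.]), 'med': array([ 0.5399, -0.1197,  0.0465]), 'std': np.float64(0.0392), 'rect': array([546.1, -68.7, 163.1,  53.4,  82.7])}
wrist {'px': array([196., 328.]), 'med': array([ 0.5445, -0.1914,  0.0475]), 'std': np.float64(0.0153), 'rect': array([ 542.7, -125.5,   82.5,  235.7,    1.2])}
```

```bash
python3 - <<'E'
from h import *
yaw=np.deg2rad(13.2); c=np.array([.535,-.155]); ey=np.array([-np.sin(yaw),np.cos(yaw)])
gripper_to(0.0)
p=c-0.1*ey
movep([*p,0.27],[np.pi,0,np.pi/2+yaw]); hold(0.3)
C=get_calibration("wrist"); im,d=get_image("wrist")
np.savez("pics/w1.npz",im=im,d=d,K=C["intrinsics"],T=C["world_from_camera"])
cv2.imwrite("pics/w1.png",im[...,::-1])
for o in covers(im,d,C["intrinsics"],C["world_from_camera"]): print(o)
s=observe();print(s["time_s"],s["eef_pos"],s["tcp_rot"],s["ft_force"],s["opening"])
E
```

```text
{'px': array([261.,  35.]), 'med': array([ 0.5262, -0.1257,  0.0461]), 'std': np.float64(0.0058), 'rect': array([ 524.3, -126.1,   74. ,   39.6,   13.1])}
{'px': array([261.,  85.]), 'med': array([ 0.537 , -0.1718,  0.0472]), 'std': np.float64(0.0058), 'rect': array([ 535.7, -174. ,   74.7,   42.2,   13.2])}
{'px': array([261., 131.]), 'med': array([ 0.548 , -0.2182,  0.0471]), 'std': np.float64(0.0025), 'rect': array([ 547. , -222.8,   74.1,   46.5,   13.3])}
{'px': array([483., 353.]), 'med': array([ 0.726 , -0.306 ,  0.2285]), 'std': np.float64(0.0199), 'rect': array([ 738.5, -319.2,   20.3,  327.3,   54.4])}
2.25 [ 0.5581588  -0.25155336  0.26986607] [-3.14146305e+00 -1.70517801e-04  1.80238884e+00] [-1.22630569 -0.35982294 -0.30304045] 0.00014786556943275676
```

View pics/w1.png

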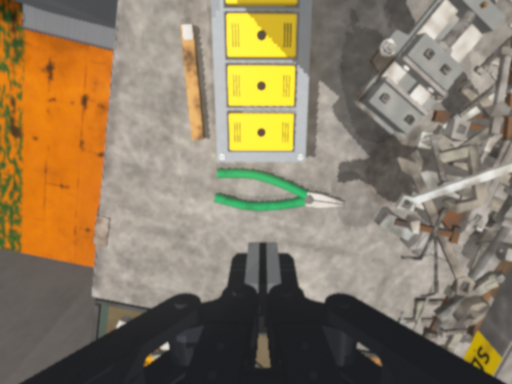

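The wrist view shows covers 2, 3 and 4 with dots at (261,35), (261,86) and (261,132). The pliers are at (275,190) and the lathe tool at (192,80). The shut fingertips, at (265,262), are narrow enough for a finger mark. I'll refine the dot positions and probe the +x ends.

```bash
cat >> h.py <<'E'
def dots(im,d,K,T,guess):
    g=cv2.cvtColor(im,cv2.COLOR_RGB2GRAY); out=[]
    for u0,v0 in guess:
        w=(g[v0-8:v0+9,u0-8:u0+9]<70); v,u=np.nonzero(w); u=u.mean()+u0-8; v=v.mean()+v0-8
        z=np.median(d[v0-12:v0+13,u0-18:u0+19]); out.append(T[:3,:3]@(np.linalg.inv(K)@[u,v,1]*z)+T[:3,3])
    return np.array(out)
def fz(n=5):
    a=[]
    for _ in range(n): hold(0.03); a.append(observe()["ft_force"][2])
    return np.mean(a)
def probe(p,ztop,Fmax=6.0,dmax=0.0033):
    """press down on p; returns rows (depth mm, force N) from first contact; backs off"""
    p=np.array(p[:2]); move_l([*p,ztop+0.015],feed=0.15); hold(0.2); f0=fz()
    hit=move_l([*p,ztop-0.006],feed=0.012,max_force=1.5); 
    z0=observe()["eef_pos"][2]; rows=[(0,fz(3)-f0)]; zc=z0
    if hit:
        while rows[-1][1]<Fmax and rows[-1][0]<dmax*1e3 and z0-zc<0.006:
            zc-=0.0005; move_l([*p,zc],feed=0.02); f=fz(3)-f0
            rows.append(((z0-observe()["eef_pos"][2])*1e3,f))
    move_l([*p,ztop+0.015],feed=0.1)
    return hit,z0,np.round(rows,2)
E
python3 - <<'E'
from h import *
f=np.load("pics/w1.npz")
D=dots(f["im"],f["d"],f["K"],f["T"],[(261,35),(261,86),(261,132)]); print(D.round(4))
yaw=np.deg2rad(13.2); ex=np.array([np.cos(yaw),np.sin(yaw)]); ey=np.array([-ex[1],ex[0]])
c=(D[:,:2]-np.outer([48,0,-48],ey)/1e3); print(c.round(4)); c3=c.mean(0)
print("step",np.diff(D[:,:2],axis=0)@ey, np.diff(D[:,:2],axis=0)@ex)
np.save("c3.npy",c3)
p=c3-0.048*ey+0.026*ex
move_l([*p,0.12],feed=0.2)
hit,z0,r=probe(p,D[2,2]); print(4,hit,z0,r.tolist(),observe()["time_s"])
E
```

```text
[[nan nan nan]
 [nan nan nan]
 [nan nan nan]]
[[nan nan]
 [nan nan]
 [nan nan]]
step [nan nan] [nan nan]h.py:19: RuntimeWarning: Mean of empty slice.
  w=(g[v0-8:v0+9,u0-8:u0+9]<70); v,u=np.nonzero(w); u=u.mean()+u0-8; v=v.mean()+v0-8
  ret = ret.dtype.type(ret / rcount)
Traceback (most recent call last):
ValueError: expected 3 finite numbers
```

```bash
sed -i 's/w=(g\[v0-8:v0+9,u0-8:u0+9\]<70)/w=g[v0-8:v0+9,u0-8:u0+9]; w=w<0.65*np.median(w)/' h.py
python3 - <<'E'
from h import *
f=np.load("pics/w1.npz")
D=dots(f["im"],f["d"],f["K"],f["T"],[(261,35),(261,86),(261,132)]); print(D.round(4))
yaw=np.deg2rad(13.2); ex=np.array([np.cos(yaw),np.sin(yaw)]); ey=np.array([-ex[1],ex[0]])
c=(D[:,:2]-np.outer([48,0,-48],ey)/1e3); print(c.round(4)); c3=c.mean(0)
print("step",np.diff(D[:,:2],axis=0)@ey, np.diff(D[:,:2],axis=0)@ex)
assert np.ptp(c,axis=0).max()<0.006
np.save("c3.npy",c3)
p=c3-0.048*ey+0.026*ex
move_l([*p,0.12],feed=0.2)
hit,z0,r=probe(p,D[2,2]); print(4,hit,z0,r.tolist(),observe()["time_s"])
E
```

```text
[[ 0.5269 -0.1253  0.0462]
 [ 0.5375 -0.1724  0.0472]
 [ 0.5484 -0.2192  0.0471]]
[[ 0.5379 -0.172 ]
 [ 0.5375 -0.1724]
 [ 0.5374 -0.1725]]
step [-0.0482955  -0.04803839] [-0.00044045 -0.0001226 ]
4 True 0.04573484035425843 [[0.0, 3.12], [0.31, 3.23], [0.72, 4.76], [1.12, 5.21], [1.48, 5.63], [1.83, 6.61]] 7.5083
```

```bash
python3 - <<'E'
from h import *
c3=np.load("c3.npy")
yaw=np.deg2rad(13.2); ex=np.array([np.cos(yaw),np.sin(yaw)]); ey=np.array([-ex[1],ex[0]])
for k in (3,2,1):
    p=c3+(3-k)*0.048*ey+0.026*ex
    hit,z0,r=probe(p,0.047); print(k,hit,z0,r.tolist(),observe()["time_s"])
E
```

```text
3 True 0.04590863861938801 [[0.0, 3.04], [0.39, 4.33], [0.82, 5.59], [1.17, 6.41]] 11.0333
2 True 0.04486694213588167 [[0.0, 3.13], [0.42, 4.29], [0.83, 5.04], [1.23, 6.27]] 14.625
1 True 0.04599067144387586 [[0.0, 3.61], [0.42, 4.55], [0.86, 5.46], [1.2, 6.72]] 18.15
```

Covers 1 to 3 are alike at about 2.7 N/mm, while cover 4 is softer. I'll re-probe cover 4, and cover 3 for reference, in steps from above contact. At the peak of each press I'll measure the tilt with wrist depth.

```bash
cat >> h.py <<'E'
yaw=np.deg2rad(13.2); ex=np.array([np.cos(yaw),np.sin(yaw)]); ey=np.array([-ex[1],ex[0]])
def tilt(c,name):
    C=get_calibration("wrist"); im,d=get_image("wrist"); cv2.imwrite(f"pics/{name}.png",im[...,::-1])
    m=cv2.inRange(cv2.cvtColor(im,cv2.COLOR_RGB2HSV),(22,120,80),(35,255,255))
    v,u=np.nonzero((m>0)&(d>0)); T=C["world_from_camera"]
    P=(T[:3,:3]@(np.linalg.inv(C["intrinsics"])@np.c_[u,v,np.ones(len(u))].T*d[v,u])).T+T[:3,3]
    x=(P[:,:2]-c)@ex; y=(P[:,:2]-c)@ey; k=(abs(x)<.034)&(abs(y)<.019)&(abs(P[:,2]-.045)<.012)
    A=np.c_[x,y,np.ones(len(x))][k]; s=np.linalg.lstsq(A,P[k,2],rcond=None)[0]
    return k.sum(),(-s[0]).round(3),s[2].round(4)
def steps(c,off,ztop,Fmax,zmin,name=None,dz=0.0005):
    p=c+off*ex; move_l([*p,ztop+0.01],feed=0.2); hold(0.2); f0=fz(8); print("tilt before",tilt(c,name+"a") if name else "")
    z=ztop+0.001; move_l([*p,z],feed=0.05); rows=[]
    while z>zmin:
        z-=dz; move_l([*p,z],feed=0.03); rows.append((observe()["eef_pos"][2]*1e3,fz(2)-f0))
        if rows[-1][1]>Fmax: break
    if name: print("tilt pressed",tilt(c,name+"b"))
    print(np.round(rows,2).tolist())
E
python3 - <<'E'
from h import *
c3=np.load("c3.npy")
for k,zt in ((3,.0475),(4,.0485)):
    c=c3+(3-k)*0.048*ey
    p=c+.026*ex; move_l([*p,.065],feed=.2)
    steps(c,.026,zt,6.5,zt-.008,f"k{k}"); move_l([*p,.065],feed=.1); print(k,observe()["time_s"])
E
```

```text
tilt before (np.int64(6685), np.float64(0.001), np.float64(0.0475))
tilt pressed (np.int64(6952), np.float64(0.004), np.float64(0.0449))
[[48.08, -0.15], [47.5, -0.59], [47.02, 0.1], [46.62, 1.0], [46.18, 2.23], [45.7, 3.29], [45.21, 4.67], [44.77, 4.8], [44.44, 5.95], [44.08, 7.66]]
3 23.4667
tilt before (np.int64(6618), np.float64(0.002), np.float64(0.0473))
tilt pressed (np.int64(7214), np.float64(0.135), np.float64(0.0475))
[[49.08, -0.33], [48.52, -0.76], [47.92, -0.68], [47.46, -0.39], [46.95, -0.35], [46.59, 0.39], [46.2, 1.1], [45.81, 1.83], [45.33, 3.41], [44.88, 4.44], [44.44, 5.31], [44.05, 5.25], [43.83, 7.27]]
4 29.4917
```

Cover 4 is the loose one: it tilts 0.135 rad when pressed, while cover 3 only sinks evenly. I'll press cover 4 in its middle.

```bash
python3 - <<'E'
from h import *
c=np.load("c3.npy")-0.048*ey
move_l([*c,.065],feed=.15)
steps(c,0,.0475,28,.036,None,.001)
move_l([*c,.075],feed=.1); hold(.3); print(tilt(c,"k4c"),observe()["time_s"],observe()["ft_force"])
E
```

```text
tilt before 
[[47.58, 0.25], [46.9, 2.4], [46.61, 7.82], [46.0, 10.01], [45.2, 11.43], [44.24, 12.38], [43.28, 12.27], [42.5, 14.76], [42.33, 20.32], [42.16, 25.93], [42.06, 31.97]]
(np.int64(5872), np.float64(0.001), np.float64(0.0427)) 35.225 [ 0.22423334 -0.00881641  0.82727225]
```

Cover 4 now stands at 42.7 mm, down from 47.3 mm, and is level after release. I'll retreat and hand in.

```bash
python3 - <<'E'
from h import *
c=np.load("c3.npy")-0.048*ey
move_l([*c,.2],feed=.15); hold(.3); print(tilt(c,"end"),observe()["time_s"]); print(job_done())
E
```

```text
(np.int64(2828), np.float64(0.001), np.float64(0.0427)) 36.5583
the job is handed in; nothing more can be done
None
```

The loose cover was in opening 4: it rocked to 0.135 rad under a gentle press, I pressed it home (about 4.6 mm lower by depth camera, level within 0.001 rad), took the hand away and handed the job in at 36.6 s, with no verdict returned.

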